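# Bed the loose patterns in the follow board

### The arm

A 6-joint arm with a two-finger parallel gripper is mounted at the origin on the work surface. World frame = base frame: x ahead of the robot, y to its left, z up, the work surface at z = 0. Lengths are in m, angles in rad, forces in N, time in s.
With the tool pointing down it reaches from about 0.3 to 1 m from the base axis. Payload 5.1 kg.
Tool frame: the origin (TCP) lies between the finger pads; the fingertips stand robot.tip_extent ahead of it and the grasp point (between the pads) lies 6 mm ahead of it (robot.tip_extent is the distance from the TCP to the fingertips, in m); z points along the fingers, y is the line along which they close (so a half turn about z gives the same grasp; the last joint's range is limited). The gripper opens to 95 mm and grips with 3 to 60 N. Pads are 20 mm wide; open, the fingers measure 119 mm over their backs; the gripper's body (75 mm by 180 mm) begins 59 mm behind the grasp point.
Start: joints at [1.229, 0.124, 1.65, -0, 1.367, -0.083], TCP at [0.166, 0.628, 0.24] pointing down, gripper open.
Joint ranges: [-2.61, 2.61], [-1.02, 2.33], [0.03, 2.71], [-1.35, 4.49], [0.32, 2.68], [-2.91, 2.91]. Speed limits (rad/s): [2.57, 2.57, 3.14, 3.14, 3.14, 3.14].

### API

Orientations are given as a unit quaternion [x, y, z, w].
In Python, from bench import robot gives the robot as it stands. The module is installed in compiled form; this text tells all that it offers.
- The arm moves only by the tool step_arm, never from a script. Its argument "steps" is text: rows parted by semicolons, each of 5 numbers parted by spaces: the finger opening in m, from 0 to 0.0951, then the shift along the tool's x, y, z in m, then the turn about the tool's z in rad. A call has 1 to 20 rows; each row shifts and turns the commanded pose from where the row before left it, along the tool's axes as they then stand; what a row does not reach is not made up. A row lasts 1/10 s, in which the tool goes at most 50 mm and 8.59 degrees, less where a joint would pass 70% of its speed; a pose out of reach is approached as far as the arm can. A call is refused whole if a number of a shift passes 0.05 or a number of a turn 0.15, either way. A call with a gripper value outside its range is refused whole. The fingers move at their own pace and stop on an object; "squeeze" is the grip in N (left out, the last holds). Time passes only in rows, so rows that do not move let the fingers close. It gives the time, the measured TCP pose, the force, the opening and the grip force at its end, in the units of the state.
- robot.read_state(): the state, without advancing time (a new reading comes with each control period).
- robot.capture(name): name is "scene" or "top" or "wrist"; returns the picture (384x512x3 uint8, red, green, blue); there is no depth.
- robot.camera_params(name): a dict with "camera_matrix" (3x3 intrinsics, pixels), "k1" (the pictures are not rectified: a ray, as slopes to the right and down, at radius r is drawn at 1 + k1 r^2 times it, then the intrinsics apply), "world_to_cam" (4x4, takes a point from world to camera coordinates). Camera axes: x right, y down, z forward; pixel columns grow to the right and rows downward; lengths in m; the calibration is good to about 2 mm. A picture is of the moment at which its call begins: read the wrist's pose just before it. camera_params takes no time and is no camera call; for the wrist camera it gives the pose at the moment of the call.
- robot.finish_job(): hands the job in; it is judged then, once.
The state is a dict: "t": time; "qpos": joint angles; "qvel": joint speeds; "joint_torque": joint torques, N m; "tcp_pos": TCP position; "tcp_rot": TCP orientation; "force": force on the tool from outside, world axes, zero at the start; "torque": the same for the moment, N m; "finger_gap": opening from 0.0 (shut) to 1.0 (fully open); "grasp_force": force on a finger pad.
Only numpy, scipy, OpenCV 4.12 (cv2) and the standard library are available. Lean on these libraries where they do the work, as an engineer would, in place of code of your own. Each camera call takes 0.05 s, during which the arm holds its last target. There are 200 camera calls.

### The job

Get the follow board ready for moulding: slide the three round patterns across the board, without lifting them off it, so that each one drops into the recess of its own size and lies flat and fully home there. Work round the locating pin, and leave the can, the rammer and the flask where they are.

Things in the scene. Friction and masses are not known exactly. Their poses are not given: they have to be found in the camera images.
- board_top (a point): Mark on the level top (34 mm over the bench) of the fixed plywood follow board. Its x axis points away from the robot across the board, y to the left along it. Plain loading area: x -150 to +10 mm, y -260 to +260 mm. Then, flush with it, three nest blocks side by side (x +10 to +170 mm) at y -160, 0, +160 mm in any order, then a plain back strip (x +170 to +230 mm).
- pattern_small_center (a point): The small pattern: a flat aluminium disc (face marked with a hub and four bolt spots), 76 mm in diameter and 24 mm thick, lying flat, loose, about 250 g; the point is its centre, half-way up (12 mm over its underside). z is its axis. At the start it lies on the loading area of the board; it would also tip into any larger recess that its centre crosses.
- pattern_medium_center (a point): The medium pattern: a flat aluminium disc (face marked with a ring and a bore), 92 mm in diameter and 24 mm thick, lying flat, loose, about 350 g; the point is its centre, half-way up (12 mm over its underside). z is its axis. At the start it lies on the loading area of the board; it would also tip into any larger recess that its centre crosses.
- pattern_large_center (a point): The large pattern: a flat aluminium disc (face marked with six spokes), 108 mm in diameter and 24 mm thick, lying flat, loose, about 500 g; the point is its centre, half-way up (12 mm over its underside). z is its axis. At the start it lies on the loading area of the board; it would also tip into any larger recess that its centre crosses.
- nest_small_mouth (a point): Centre of the mouth of the round recess for the small pattern, level with the board's top. The recess is 81 mm in diameter and 24 mm deep with a flat bottom, in a fixed wooden block 160 x 160 mm flush with the board; z points up. A pattern tips in when its centre is about 14 mm short of the recess's; sometimes it hangs tilted on the rim until its high side is pressed down.
- nest_medium_mouth (a point): Centre of the mouth of the round recess for the medium pattern, level with the board's top. The recess is 97 mm in diameter and 24 mm deep with a flat bottom, in a fixed wooden block 160 x 160 mm flush with the board; z points up. A pattern tips in when its centre is about 14 mm short of the recess's; sometimes it hangs tilted on the rim until its high side is pressed down.
- nest_large_mouth (a point): Centre of the mouth of the round recess for the large pattern, level with the board's top. The recess is 113 mm in diameter and 24 mm deep with a flat bottom, in a fixed wooden block 160 x 160 mm flush with the board; z points up. A pattern tips in when its centre is about 14 mm short of the recess's; sometimes it hangs tilted on the rim until its high side is pressed down.
- pin_base (a point): Foot of the fixed upright steel locating pin, 16 mm in diameter, standing 42 mm out of the board's top between the loading area and the nests, in the left or the right of two brass bushes (the empty bush is flush and no obstacle).
- can_center (a point): Bystander: small closed steel can standing on the back strip of the board, 42 mm in diameter, 52 mm tall, loose; the point is half-way up.
- rammer_center (a point): Bystander: wooden hand rammer standing on the bench to the left of the board, 60 mm in diameter at the foot, 110 mm tall, loose; the point is half-way up.
- flask_center (a point): Bystander: empty black moulding flask (open frame 130 x 100 mm, with lugs 170 mm long in all, 50 mm tall), loose, on the bench to the right of the board; the point is its centre.
Things that resemble listed ones, but are neither listed nor needed, are in the scene too. What is shaped like the part that bears pattern_large_center but green or pink is not meant.

How it is judged:
At the end, for the whole second after the job is handed in: Each pattern lies at rest in the recess of its own size: centre within 6 mm of the recess's centre seen from above, its centre at least 9 mm below the board's top (12 mm when fully home), tilted by less than 0.06 rad (horizontal distance between pattern_small_center and nest_small_mouth below 0.006 m and z of pattern_small_center in the frame of nest_small_mouth below -0.009 m and angle between each of pattern_small_center, pattern_medium_center, pattern_large_center's own z axis and vertical below 0.06 rad and linear speed of each of pattern_small, pattern_medium, pattern_large below 0.02 m/s and horizontal distance between pattern_medium_center and nest_medium_mouth below 0.006 m and z of pattern_medium_center in the frame of nest_medium_mouth below -0.009 m and horizontal distance between pattern_large_center and nest_large_mouth below 0.006 m and z of pattern_large_center in the frame of nest_large_mouth below -0.009 m); the robot touches nothing.
It fails at once if a pattern is lifted clear of the board (its centre more than 32 mm over the board's top, 20 mm above where it lies) (z of any of pattern_small_center, pattern_medium_center, pattern_large_center in the frame of board_top above 0.032 m).
It fails at once if the can is shoved more than 20 mm or tipped over (distance of can_center from where it was at the start of the episode above 0.02 m or angle between can_center's own z axis and vertical above 0.4 rad).
It fails at once if the rammer is shoved more than 20 mm or tipped over (distance of rammer_center from where it was at the start of the episode above 0.02 m or angle between rammer_center's own z axis and vertical above 0.4 rad).
It fails at once if the flask is shoved more than 20 mm or tipped over (distance of flask_center from where it was at the start of the episode above 0.02 m or angle between flask_center's own z axis and vertical above 0.4 rad).
It also fails if it takes over 72 s, if anything falls off the work surface, if the arm or the gripper's body presses on something with over 40 N, if the wrist force passes 120 N, or if a joint passes its speed limit or range.

## Working session

There is one attempt and no reset: what is moved stays moved. The work goes in short steps, Python scripts to look and compute and a tool call to move; the robot and the scene stay as the last step left them, time stands still between calls to the robot, and variables do not carry over. Pictures are saved under pics/ and viewed, at most 10 in all, crops included, and the job is handed in when it is done.

Besides the shell and the picture viewer there is one more tool, called after "Emit:" as a command line: name --argument value ..., lists and objects as JSON in quotes. step_arm: Moves the arm, as the interface text tells. Its arguments: {"type":"object","properties":{"steps":{"type":"string"},"squeeze":{"type":"number"}},"required":["steps"]}

```bash
mkdir -p pics
cat > h.py <<'E'
import numpy as np, cv2
from bench import robot
def ray(name,u,v,P=None):
    P=P or robot.camera_params(name); K=np.array(P["camera_matrix"]);k=P["k1"];T=np.array(P["world_to_cam"])
    d=np.array([(u-K[0,2])/K[0,0],(v-K[1,2])/K[1,1]]);s=d.copy()
    for _ in range(30): s=d/(1+k*(s@s))
    R=T[:3,:3]; return -R.T@T[:3,3], R.T@np.array([s[0],s[1],1])
def onz(name,u,v,z,P=None):
    o,r=ray(name,u,v,P); return (o+r*(z-o[2])/r[2]).round(4)
def tri(n1,p1,n2,p2):
    a,r=ray(n1,*p1);b,q=ray(n2,*p2)
    s=np.linalg.lstsq(np.c_[r,-q],b-a,rcond=None)[0]
    x,y=a+r*s[0],b+q*s[1]; return ((x+y)/2).round(4),np.linalg.norm(x-y).round(4)
def proj(name,X,P=None):
    P=P or robot.camera_params(name); K=np.array(P["camera_matrix"]);k=P["k1"];T=np.array(P["world_to_cam"])
    c=T[:3,:3]@np.array(X)+T[:3,3];s=c[:2]/c[2];s=s*(1+k*(s@s));return (K@[s[0],s[1],1])[:2].round(1)
def snap(name,f,crop=None,sc=1):
    im=robot.capture(name)[:,:,::-1]; cv2.imwrite("pics/raw_"+f,im)
    if crop: a,b,c,d=crop; im=im[b:d,a:c]
    cv2.imwrite("pics/"+f,cv2.resize(np.ascontiguousarray(im),None,fx=sc,fy=sc,interpolation=cv2.INTER_CUBIC))
E
python3 - <<'E'
from h import *
snap("top","top0.png",sc=1.5);snap("scene","scene0.png",sc=1.5)
s=robot.read_state();print(s["t"],s["tcp_pos"],s["tcp_rot"],s["force"],robot.tip_extent)
E
```

```text
0.1 [0.16621649 0.62783148 0.23851922] [ 1.29069669e-01  9.91635081e-01 -9.21853852e-04 -1.91122394e-04] [-0.09057291  0.07036811  0.00258632] 0.025
```

View pics/top0.png

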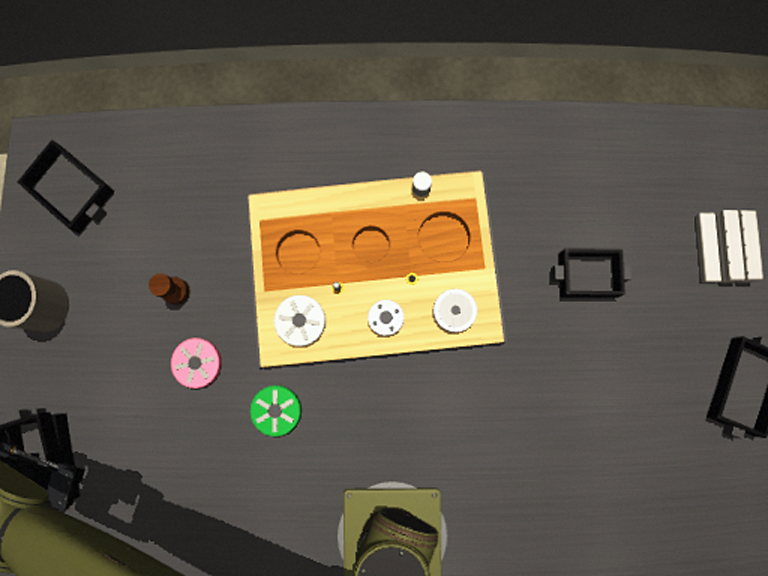

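View pics/scene0.png

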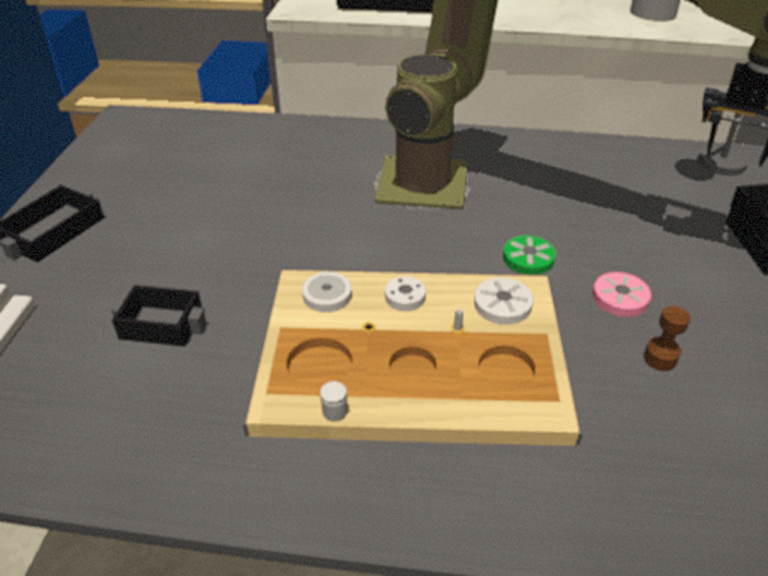

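The top view (1.5x) shows these, from left to right:
- **Patterns:** large, six spokes, at (300,320). Small, hub and four spots, at (386,318). Medium, ring and bore, at (455,311).
- **Recesses:** medium (298,250), small (371,244), large (443,238).
- **Pin and bystanders:** pin at (337,288), empty bush (411,278), can (422,182), rammer (170,288), flask (592,273).
- **Look-alikes:** the pink (195,362) and green (275,411) six-spoke discs are not wanted. Neither are the other black flasks.

In the scene view the patterns are medium (327,291), small (405,292) and large (503,300).

Run:
```python
from h import *
t={"L":(300,320),"S":(386,318),"M":(455,311),"nM":(298,250),"nS":(371,244),"nL":(443,238),"bush":(411,278),"pintop":(337,287)}
s={"L":(503,297),"S":(405,290),"M":(327,289),"bush":(369,326),"pintop":(459,313)}
for k in t:
    p=np.array(t[k])/1.5
    z=.058 if k in "LSM" else .076 if k=="pintop" else .034
    print(k,onz("top",*p,z), tri("top",p,"scene",np.array(s[k])/1.5) if k in s else "")
for n,p,z in [("can",(422,180),.086),("c1",(249,196),.034),("c2",(482,172),.034),("c3",(504,342),.034),("c4",(262,366),.034)]:
    print(n,onz("top",p[0]/1.5,p[1]/1.5,z))
T=robot.camera_params("wrist");W=np.array(T["world_to_cam"]);R=np.array(W)[:3,:3]
print(-R.T@W[:3,3],R.round(2),np.array(T["camera_matrix"]).round(1))
```

```text
L [0.4585 0.1879 0.058 ] (array([0.4586, 0.1901, 0.056 ]), np.float64(0.0038))
S [0.4612 0.0075 0.058 ] (array([0.4613, 0.009 , 0.0554]), np.float64(0.003))
M [ 0.4746 -0.1371  0.058 ] (array([ 0.4749, -0.1362,  0.0534]), np.float64(0.0026))
nM [0.6136 0.198  0.034 ] 
nS [0.625  0.0391 0.034 ] 
nL [ 0.6368 -0.1173  0.034 ] 
bush [ 0.5494 -0.0466  0.034 ] (array([ 0.5485, -0.0455,  0.0384]), np.float64(0.0019))
pintop [0.525  0.1085 0.076 ] (array([0.5261, 0.1115, 0.0681]), np.float64(0.0043))
can [ 0.7513 -0.0715  0.086 ]
c1 [0.7379 0.3102 0.034 ]
c2 [ 0.7866 -0.2078  0.034 ]
c3 [ 0.4099 -0.2425  0.034 ]
c4 [0.3631 0.2723 0.034 ]
[0.08914762 0.64916053 0.38450776] [[ 0.25  0.97 -0.  ]
 [ 0.93 -0.24  0.28]
 [ 0.27 -0.07 -0.96]] [[267.    0.  256.7]
 [  0.  267.  189.6]
 [  0.    0.    1. ]]
```

Emit:
step_arm --steps "0.06 0 0 0 -0.1165; 0.06 0 0 0 -0.1165; 0.06 0 0 0 -0.1165; 0.06 -0.014 -0.039 0 0; 0.06 -0.014 -0.039 0 0; 0.06 -0.014 -0.039 0 0; 0.06 -0.014 -0.039 0 0; 0.06 -0.014 -0.039 0 0; 0.06 -0.014 -0.039 0 0; 0.06 -0.014 -0.039 0 0; 0.06 -0.014 -0.039 0 0; 0.06 -0.014 -0.039 0 0; 0.06 -0.014 -0.039 0 0; 0.06 -0.014 -0.039 0 0; 0.06 -0.014 -0.039 0 0; 0.06 -0.014 -0.039 0 0; 0.06 -0.014 -0.039 0 0; 0.06 -0.014 -0.039 0 0; 0.06 -0.014 -0.039 0 0"

```text
t: 2.0
tcp_pos: [0.4461, 0.0255, 0.2394]
tcp_rot: [-0.045, 0.999, 0.0, -0.0]
force: [0.7, 0.3, 0.8]
finger_gap: 0.632
grasp_force: 0.0
```

Run:
```python
from h import *
import json
s=robot.read_state();P=robot.camera_params("wrist");snap("wrist","w1.png",sc=1.5)
json.dump({k:np.array(v).tolist() for k,v in P.items()},open("pics/w1.json","w"))
print(s["t"],s["tcp_pos"],s["tcp_rot"],s["qpos"])
for X in [(.6136,.198,.034),(.625,.0391,.034),(.6368,-.1173,.034),(.4585,.1879,.058),(.4612,.0075,.058),(.4746,-.1371,.058)]: print(proj("wrist",X,P)*1.5)
```

```text
2.0 [0.44611085 0.02549184 0.23936521] [-4.51674073e-02  9.98979427e-01  9.08713053e-05 -4.02441472e-05] [-6.32666348e-02 -3.48092768e-01  2.08290037e+00  1.74299300e-04
  1.40688474e+00 -1.72445697e+00]
[535.65 432.  ]
[381.6 429.9]
[229.35 427.2 ]
[569.85 296.4 ]
[361.5  280.95]
[191.85 281.1 ]
```

View pics/w1.png

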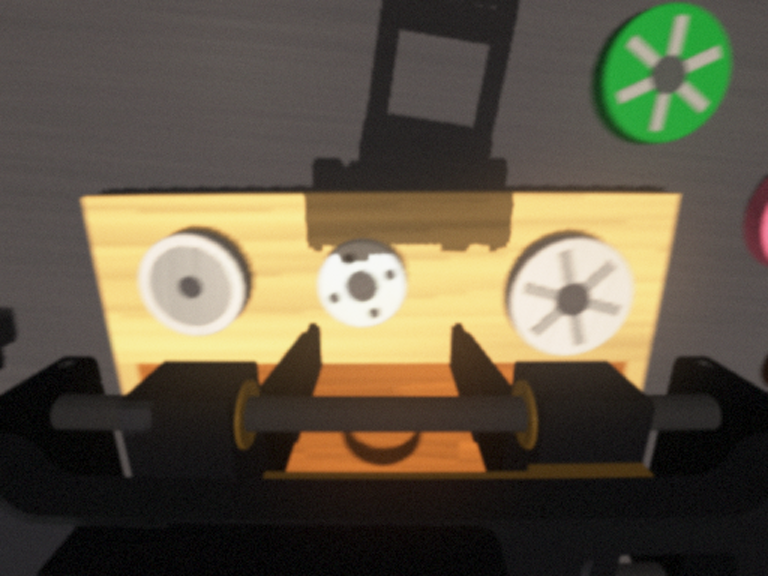

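The wrist view (1.5x, image up is toward the robot) confirms the choice: medium (190,286), small with hub and four spots (361,285), large with spokes, white (572,298). The green disc (668,75) is a decoy. The gripper hides the nests, so I'll move forward over them.

Emit:
step_arm --steps "0.06 -0.03 0 0 0; 0.06 -0.03 0 0 0; 0.06 -0.03 0 0 0; 0.06 -0.03 0 0 0; 0.06 -0.03 0 0 0; 0.06 0 0 0 0; 0.06 0 0 0 0"

```text
t: 2.75
tcp_pos: [0.5949, 0.041, 0.2387]
tcp_rot: [-0.045, 0.999, 0.0, -0.001]
force: [-0.4, 0.7, -0.1]
finger_gap: 0.628
grasp_force: 0.0
```

Run:
```python
from h import *
import json
s=robot.read_state();P=robot.camera_params("wrist");snap("wrist","w2.png",sc=1.5)
json.dump({k:np.array(v).tolist() for k,v in P.items()},open("pics/w2.json","w"))
print(s["t"],s["tcp_pos"],s["tcp_rot"])
P1=json.load(open("pics/w1.json"))
for p in [(572,298),(361,286),(190,286)]: print(onz("wrist",p[0]/1.5,p[1]/1.5,.058,P1))
```

```text
2.75 [0.59491139 0.04101952 0.23866074] [-4.54581599e-02  9.98965577e-01  6.95343623e-05 -1.15176778e-03]
[0.4598 0.1901 0.058 ]
[0.4657 0.0075 0.058 ]
[ 0.4791 -0.1388  0.058 ]
```

View pics/w2.png

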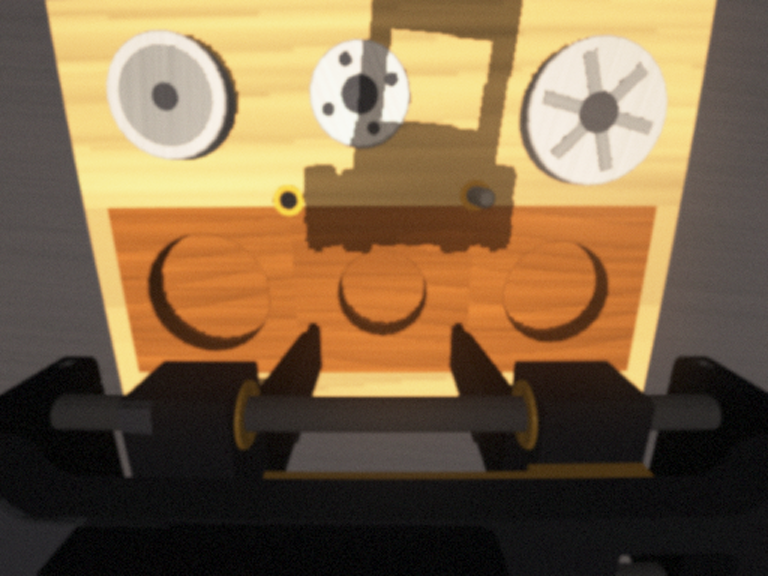

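The wrist view over the nests (1.5x) shows recess centres near: large (210,292), small (382,293), medium (556,291). The nest strip corners are (108,208), (656,207), (630,371) and (138,372). The bush is at (289,200) and the pin at (480,195).

Run:
```python
from h import *
import json
P=json.load(open("pics/w2.json"));f=lambda u,v,z=.034:onz("wrist",u/1.5,v/1.5,z,P)
C=np.array([f(108,208),f(656,207),f(630,371),f(138,372)])[:,:2];print(C)
# fit board frame: corners in strip frame (x fwd,y left), near-right, near-left, far-left, far-right
B=np.array([[-.08,-.24],[-.08,.24],[.08,.24],[.08,-.24]])
c=C.mean(0);H=B.T@(C-c);U,S,V=np.linalg.svd(H);R=V.T@U.T;print("c",c,"yaw",np.arctan2(R[1,0],R[0,0]),"res",(C-c-B@R.T).round(4).tolist())
for n,y in (("nL",-.16),("nS",0),("nM",.16)): print(n,c+R@[0,y])
print([f(*p) for p in((210,292),(382,293),(556,291),(289,200))],f(472,190),f(487,199,.076))
for p in [(598,111),(360,93),(165,96)]: print(f(*p,.058))
```

```text
[[ 0.5704 -0.2042]
 [ 0.5255  0.2736]
 [ 0.6839  0.2926]
 [ 0.7296 -0.1906]]
c [0.62735 0.04285] yaw 0.09482195378750673 res [[-0.0, -0.0006], [0.0005, -0.0006], [-0.0004, 0.0033], [-0.0001, -0.0021]]
nL [ 0.64249879 -0.11643124]
nS [0.62735 0.04285]
nM [0.61220121 0.20213124]
[array([ 0.6397, -0.1162,  0.034 ]), array([0.626 , 0.0419, 0.034 ]), array([0.6094, 0.2014, 0.034 ]), array([ 0.5497, -0.0455,  0.034 ])] [0.5269 0.1103 0.034 ] [0.5311 0.1135 0.076 ]
[0.4583 0.1925 0.058 ]
[0.4634 0.0108 0.058 ]
[ 0.478  -0.1363  0.058 ]
```

Emit:
step_arm --steps "0.095 0.0267 -0.004 0 0; 0.095 0.0267 -0.004 0 0; 0.095 0.0267 -0.004 0.01 0; 0.095 0.0267 -0.004 0.02 0; 0.095 0.0266 -0.004 0.03 0; 0.095 0 0 0.03 0; 0.095 0 0 0.03 0; 0.095 0 0 0.025 0; 0.095 0 0 0.02 0; 0.095 0 0 0.0107 0; 0.095 0 0 0 0; 0.07 0 0 0 0; 0.07 0 0 0 0; 0.07 0 0 0 0; 0.07 0 0 0 0; 0.07 0 0 0 0" --squeeze 8

```text
t: 4.4
tcp_pos: [0.4653, 0.0088, 0.0653]
tcp_rot: [-0.045, 0.999, 0.0, 0.001]
force: [-1.5, 0.9, 5.6]
finger_gap: 0.806
grasp_force: 8.0
```

Emit:
step_arm --steps "0.07 -0.01 0.001 0 0; 0.07 -0.02 0.0023 0 0; 0.07 -0.02 0.0023 0 0; 0.07 -0.02 0.0023 0 0; 0.07 -0.02 0.0023 0 0; 0.07 -0.02 0.0023 0 0; 0.07 -0.02 0.0023 0 0; 0.07 -0.02 0.0023 0 0; 0.07 -0.0135 0.002 0 0; 0.07 0 0 0 0; 0.07 0 0 0 0"

```text
t: 5.5
tcp_pos: [0.6253, 0.0425, 0.0633]
tcp_rot: [-0.045, 0.999, -0.0, 0.0]
force: [2.7, -0.3, -2.0]
finger_gap: 0.802
grasp_force: 8.0
```

Run:
```python
from h import *
import json
s=robot.read_state();P=robot.camera_params("wrist");im=robot.capture("wrist")[:,:,::-1]
json.dump({k:np.array(v).tolist() for k,v in P.items()},open("pics/w3.json","w"))
print(s["t"],s["tcp_pos"],s["tcp_rot"],s["force"])
print(proj("wrist",(.6265,.0425,.058),P))
cv2.imwrite("pics/w3.png",cv2.resize(im[100:384,120:400],None,fx=2,fy=2,interpolation=cv2.INTER_CUBIC))
```

```text
5.5 [0.62528301 0.04253679 0.06328284] [-4.53731750e-02  9.98970104e-01 -7.43396649e-05  3.53066453e-05] [ 2.66040607 -0.31938718 -1.98185772]
[255.3 245.2]
```

View pics/w3.png

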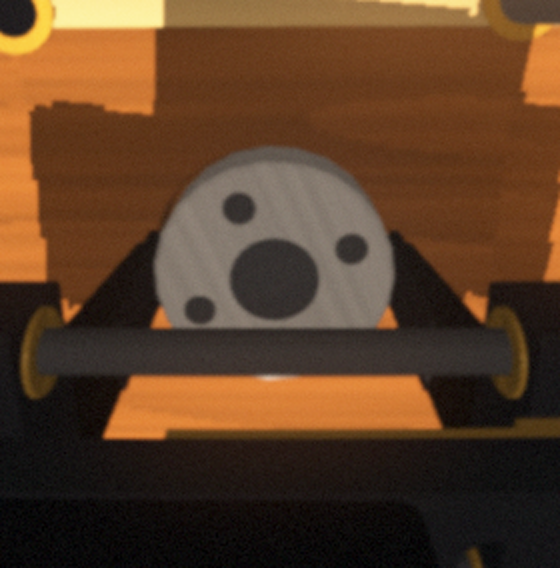

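The crop shows the small disc gripped with its hub at (274,279), raw (257,239.5). The near edge of the nest strip is at crop row 27.

Run:
```python
from h import *
import json
P=json.load(open("pics/w3.json"))
a=onz("wrist",200,113.5,.034,P);b=onz("wrist",257,239.5,.058,P);print(a,b)
x=np.array([.9955,.0947]);print("nest x from edge",a[:2]@x+.08,"assumed",np.array([.6265,.0425])@x,"disc",b[:2]@x)
print("bush",onz("wrist",127.5,107,.034,P))
```

```text
[5.504e-01 3.000e-04 3.400e-02] [0.6224 0.0432 0.058 ]
nest x from edge 0.62795161 assumed 0.6277055 disc 0.6236902400000001
bush [ 0.5504 -0.0457  0.034 ]
```

Emit:
step_arm --steps "0.07 -0.002 0 0 0; 0.07 -0.002 0 0 0; 0.07 0 0 0 0; 0.08 0 0 0 0; 0.085 0 0 0 0; 0.085 0 0 0 0; 0.085 0 0 0 0"

```text
t: 6.25
tcp_pos: [0.6297, 0.0429, 0.0644]
tcp_rot: [-0.045, 0.999, -0.0, 0.0]
force: [0.6, 1.5, -0.1]
finger_gap: 0.892
grasp_force: 0.0
```

Run:
```python
from h import *
import json
s=robot.read_state();P=robot.camera_params("wrist");im=robot.capture("wrist")[:,:,::-1]
print(s["t"],s["tcp_pos"],s["force"])
print([proj("wrist",(.6265,.0425,z),P) for z in (.034,.058)])
cv2.imwrite("pics/w4.png",cv2.resize(im[100:384,120:400],None,fx=2,fy=2,interpolation=cv2.INTER_CUBIC))
```

```text
6.25 [0.6296748  0.04294274 0.06441632] [ 0.64609746  1.48566396 -0.13352463]
[array([255.4, 222.8]), array([255.2, 238.1])]
```

View pics/w4.png

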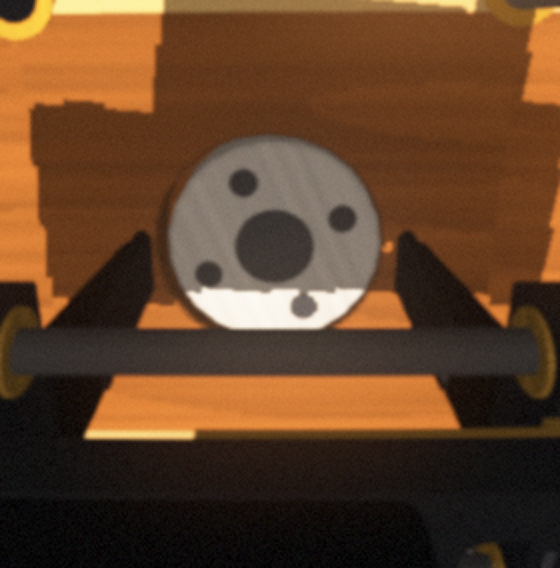

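The crop shows the small disc flush in its recess. Its hub is at raw (257,223), against an expected (255.4,222.8). Next is the medium.

Emit:
step_arm --steps "0.0951 0 0 -0.025 0; 0.0951 0.0 0 -0.025 0; 0.0951 0.0255 -0.0184 0 0; 0.0951 0.0255 -0.0184 0 0; 0.0951 0.0255 -0.0184 0 0; 0.0951 0.0255 -0.0184 0 0; 0.0951 0.0255 -0.0184 0 0; 0.0951 0.0255 -0.0184 0 0; 0.0951 0.0255 -0.0184 0 0; 0.0951 0.0255 -0.0184 0 0; 0.0951 0.0255 -0.0184 0 0; 0.0951 0 0 0 0; 0.0951 0 0 0.02 0; 0.0951 0 0 0.02 0; 0.0951 0 0 0.01 0; 0.0951 0 0 0 0"

```text
t: 7.9
tcp_pos: [0.415, -0.1419, 0.0625]
tcp_rot: [-0.046, 0.999, 0.001, -0.001]
force: [-0.5, 0.2, 0.1]
finger_gap: 1.003
grasp_force: 0.0
```

Run:
```python
from h import *
s=robot.read_state();P=robot.camera_params("wrist");im=robot.capture("wrist")[:,:,::-1]
print(s["t"],s["tcp_pos"],s["tcp_rot"],s["force"],s["finger_gap"])
cv2.imwrite("pics/w5.png",im)
g=cv2.cvtColor(im,cv2.COLOR_BGR2HSV);m=((g[:,:,1]<50)&(g[:,:,2]>120)).astype(np.uint8)
n,l,st,c=cv2.connectedComponentsWithStats(m)
print([(st[i].tolist(),c[i].round(1)) for i in range(1,n) if st[i,4]>500])
print(proj("wrist",(.478,-.137,.058),P))
```

```text
7.9 [ 0.41504123 -0.14192173  0.06250328] [-4.55060650e-02  9.98962681e-01  8.69562086e-04 -1.41525543e-03] [-0.45737239  0.24757992  0.06489925] 1.002766297888738
[([158, 12, 110, 84, 2181], array([222.2,  48.5])), ([271, 13, 103, 95, 3911], array([319.1,  61.5])), ([383, 170, 129, 21, 1676], array([449. , 181.7])), ([191, 287, 130, 33, 3486], array([252.6, 301.9]))]
[254.3 325.7]
```

Emit:
step_arm --steps "0.0951 -0.009 0 0 0; 0.0951 -0.009 0 0 0; 0.0951 -0.009 0 0 0; 0.0951 -0.009 0 0 0; 0.0951 -0.009 0 0 0; 0.0951 -0.009 0 0 0; 0.0951 -0.009 0 0 0; 0.0951 0 0 0 0; 0.085 0 0 0 0; 0.085 0 0 0 0; 0.085 0 0 0 0"

```text
t: 9.05
tcp_pos: [0.4784, -0.1369, 0.0639]
tcp_rot: [-0.045, 0.999, 0.0, 0.0]
force: [1.9, 1.3, -0.3]
finger_gap: 0.965
grasp_force: 8.0
```

Emit:
step_arm --steps "0.085 0 0.01 0 0; 0.085 0 0.02 0 0; 0.085 0 0.02 0 0; 0.085 0 0.02 0 0; 0.085 0 0.02 0 0; 0.085 0 0.02 0 0; 0.085 0 0.017 0 0; 0.085 0 0.01 0 0; 0.085 -0.01 0.0015 0 0; 0.085 -0.02 0.0035 0 0; 0.085 -0.02 0.0035 0 0; 0.085 -0.02 0.0035 0 0; 0.085 -0.02 0.0035 0 0; 0.085 -0.02 0.0035 0 0; 0.085 -0.02 0.0035 0 0; 0.085 -0.02 0.0035 0 0; 0.085 -0.013 0.002 0 0; 0.085 0 0 0 0" --squeeze 10

```text
t: 10.85
tcp_pos: [0.627, 0.0424, 0.0636]
tcp_rot: [-0.045, 0.999, 0.0, 0.0]
force: [1.7, 1.8, -0.7]
finger_gap: 0.964
grasp_force: 10.0
```

Emit:
step_arm --steps "0.085 0 0.01 0 0; 0.085 0 0.02 0 0; 0.085 0 0.02 0 0; 0.085 0 0.02 0 0; 0.085 0 0.02 0 0; 0.085 0 0.02 0 0; 0.085 0 0.02 0 0; 0.085 0.0015 0.02 0 0; 0.085 0 0.01 0 0; 0.085 0 0 0 0; 0.085 0 0 0 0"

```text
t: 11.95
tcp_pos: [0.6092, 0.201, 0.0633]
tcp_rot: [-0.046, 0.999, -0.0, -0.001]
force: [-0.1, 0.6, -4.2]
finger_gap: 0.964
grasp_force: 10.0
```

Run:
```python
from h import *
import json
s=robot.read_state();P=robot.camera_params("wrist");im=robot.capture("wrist")[:,:,::-1]
json.dump({k:np.array(v).tolist() for k,v in P.items()},open("pics/w6.json","w"))
print(s["t"],s["tcp_pos"],s["force"],s["finger_gap"])
print([proj("wrist",(.611,.2018,z),P) for z in (.034,.058)])
cv2.imwrite("pics/w6.png",cv2.resize(im[84:384,100:412],None,fx=2,fy=2,interpolation=cv2.INTER_CUBIC))
```

```text
11.95 [0.609169   0.20096036 0.0632917 ] [-0.14290996  0.62291449 -4.203548  ] 0.9643434212061375
[array([256.6, 230. ]), array([256.6, 246.2])]
```

View pics/w6.png

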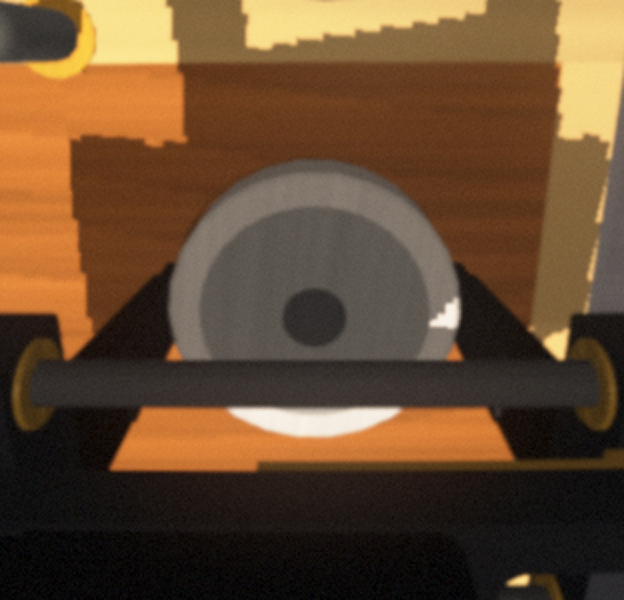

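The crop shows the medium held over its recess, bore at raw (257,243) against an expected (256.6,246.2). That is 2 mm short, so I'll nudge it and release.

Emit:
step_arm --steps "0.085 -0.002 0 0 0; 0.085 0 0 0 0; 0.0951 0 0 0 0; 0.0951 0 0 0 0; 0.0951 0 0 0 0; 0.0951 0 0 0 0"

```text
t: 12.6
tcp_pos: [0.6125, 0.2015, 0.0646]
tcp_rot: [-0.045, 0.999, 0.0, 0.001]
force: [-0.5, -0.0, 0.0]
finger_gap: 1.0
grasp_force: 0.0
```

Run:
```python
from h import *
s=robot.read_state();P=robot.camera_params("wrist");im=robot.capture("wrist")[:,:,::-1]
print(s["t"],s["tcp_pos"],s["force"],s["finger_gap"])
p=[proj("wrist",(.611,.2018,z),P) for z in (.034,.058)];print(p)
g=cv2.cvtColor(im,cv2.COLOR_BGR2GRAY);cv2.imwrite("pics/w7.png",im)
for q in p:
  x,y=int(q[0]),int(q[1]); w=g[y-9:y+10,x-9:x+10]; print(w.mean())
m=(cv2.GaussianBlur(g,(5,5),0)[190:262,225:290]<60).astype(np.uint8)
n,l,st,c=cv2.connectedComponentsWithStats(m);print(st[1:].tolist(),c[1:]+[225,190])
```

```text
12.6 [0.61246682 0.20150395 0.0646329 ] [-0.53080921 -0.01016934  0.02762888] 1.0004490935934978
[array([256.2, 224.9]), array([256.2, 240.5])]
51.227146814404435
104.06371191135734
[[19, 24, 25, 24, 477]] [[255.88050314 225.37106918]]
```

Medium is home: bore at (255.9,225.4), and (256.2,224.9) expected when flush. Now I'll get behind the large one.

Emit:
step_arm --steps "0.09 0 0 -0.025 0; 0.07 0 0 -0.03 0; 0.07 0.0287 0.0004 0 0; 0.07 0.0287 0.0004 0 0; 0.07 0.0287 0.0004 0 0; 0.07 0.0287 0.0004 0 0; 0.07 0.0287 0.0004 0 0; 0.07 0.0287 0.0004 0 0; 0.07 0.0287 0.0004 0 0; 0.07 0.0287 0.0004 0 0; 0.07 0 0 0 0; 0.07 0 0 0.025 0; 0.07 0 0 0.02 0; 0.07 0 0 0.01 0; 0.07 0 0 0 0"

```text
t: 14.15
tcp_pos: [0.3825, 0.1835, 0.0627]
tcp_rot: [-0.045, 0.999, -0.0, -0.001]
force: [-0.4, -0.2, 0.6]
finger_gap: 0.736
grasp_force: 0.0
```

Run:
```python
from h import *
s=robot.read_state();P=robot.camera_params("wrist");im=robot.capture("wrist")[:,:,::-1]
print(s["t"],s["tcp_pos"],s["tcp_rot"],s["force"],s["finger_gap"])
cv2.imwrite("pics/w8.png",im)
g=cv2.cvtColor(im,cv2.COLOR_BGR2HSV);m=((g[:,:,1]<50)&(g[:,:,2]>120)).astype(np.uint8)
n,l,st,c=cv2.connectedComponentsWithStats(m)
print([st[i].tolist() for i in range(1,n) if st[i,4]>500])
print(proj("wrist",(.459,.191,.058),P))
```

```text
14.15 [0.38245762 0.18351307 0.06267419] [-4.52822296e-02  9.98973159e-01 -4.29691995e-04 -1.40125994e-03] [-0.44924383 -0.17068452  0.625874  ] 0.7362417928423652
[[73, 0, 103, 16, 688], [360, 0, 80, 118, 3293], [0, 13, 202, 181, 23986], [315, 17, 42, 40, 633], [220, 22, 78, 82, 4007], [381, 41, 131, 198, 13425], [308, 74, 43, 30, 515], [188, 287, 139, 33, 3363]]
[256.3 341.1]
```

Emit:
step_arm --steps "0.07 -0.01 0 0 0; 0.07 -0.01 0 0 0; 0.07 -0.01 0 0 0; 0.07 -0.013 0 0 0; 0.07 -0.013 0 0 0; 0.07 -0.013 0 0 0; 0.07 -0.013 0 0 0; 0.07 -0.013 0 0 0; 0.07 -0.013 0 0 0; 0.07 -0.013 0 0 0; 0.07 -0.013 0 0 0; 0.07 -0.013 0 0 0; 0.07 -0.012 0 0 0; 0.07 -0.01 0 0 0; 0.07 -0.01 0 0 0; 0.07 0 0 0 0"

```text
t: 15.8
tcp_pos: [0.5633, 0.2002, 0.0645]
tcp_rot: [-0.045, 0.999, 0.0, 0.001]
force: [0.1, 1.0, 1.5]
finger_gap: 0.738
grasp_force: 0.0
```

Run:
```python
from h import *
s=robot.read_state()
print(s["t"],s["tcp_pos"],s["tcp_rot"],s["force"],s["finger_gap"],s["qpos"])
im=robot.capture("top")[:,:,::-1]
cv2.imwrite("pics/t2.png",cv2.resize(im[100:260,140:360],None,fx=3,fy=3,interpolation=cv2.INTER_CUBIC))
```

```text
15.8 [0.56334075 0.20019925 0.06454805] [-4.51491653e-02  9.98979812e-01  1.71687162e-04  9.26514306e-04] [0.12245667 0.98164903 1.54278359] 0.73845379052597 [ 2.51703957e-01  1.79498907e-01  1.90190410e+00 -5.04078662e-05
  1.05830559e+00 -1.40939677e+00]
```

View pics/t2.png

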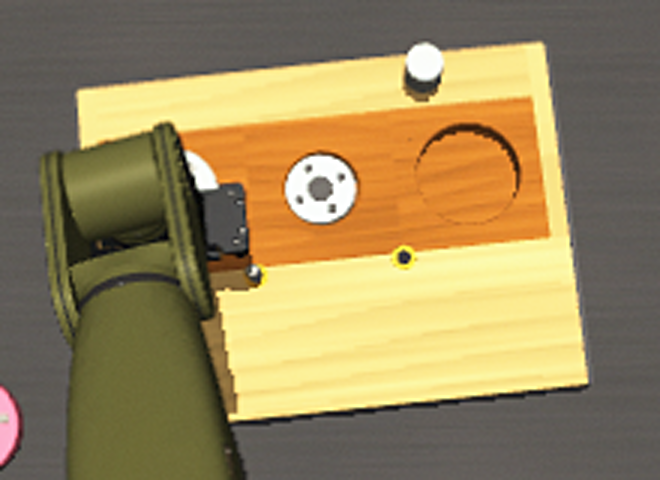

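The top crop (3x) shows the small disc seated at (321,188), the empty large recess at (468,175) and the can untouched at (424,65). The large disc's white edge is at (200,170) over the medium nest. Next I'll go round to its left side with a quarter turn.

Emit:
step_arm --steps "0.07 0.01 0 0 0; 0.07 0 0 -0.0275 0; 0.07 0 0 -0.0275 0; 0.07 -0.0191 0.026 0 0; 0.07 -0.0191 0.026 0 0; 0.07 -0.0191 0.026 0 0; 0.07 0 0 0 0.1425; 0.07 0 0 0 0.1425; 0.07 0 0 0 0.1425; 0.07 0 0 0 0.1425; 0.07 0 0 0 0.1425; 0.07 0 0 0 0.1425; 0.07 0 0 0 0.1425; 0.07 0 0 0 0.1425; 0.07 0 0 0 0.1425; 0.07 0 0 0 0.1425; 0.07 0 0 0 0.1425; 0.07 0 0 0 0"

```text
t: 17.65
tcp_pos: [0.6005, 0.2818, 0.1187]
tcp_rot: [0.673, 0.74, -0.0, -0.0]
force: [0.2, 0.3, -0.2]
finger_gap: 0.735
grasp_force: 0.0
```

Run:
```python
from h import *
from scipy.spatial.transform import Rotation as Ro
s=robot.read_state();P=robot.camera_params("wrist");im=robot.capture("wrist")[:,:,::-1]
print(s["t"],s["tcp_pos"],s["force"],s["finger_gap"])
R=Ro.from_quat(s["tcp_rot"]).as_matrix();h=-R[:,0];print("heading",np.arctan2(h[1],h[0]))
cv2.imwrite("pics/w9.png",im)
for n,p in(("L",(.614,.205)),("nM",(.611,.2018)),("nL",(.641,-.1163))):
  d=np.array([*p,0])-np.array(s["tcp_pos"]);print(n,"tool xy",(R.T@d)[:2].round(4),proj("wrist",(*p,.058 if n=="L" else .034),P))
```

```text
17.65 [0.60050453 0.28179796 0.11868547] [ 0.17753436  0.3029857  -0.24316306] 0.7347666332916806
heading -1.4763881985650698
L tool xy [-0.0777  0.0063] [263.3 292. ]
nM tool xy [-0.0806  0.003 ] [259.5 278.9]
nL tool xy [-0.4001  0.0028] [258.3 476.1]
```

View pics/w9.png

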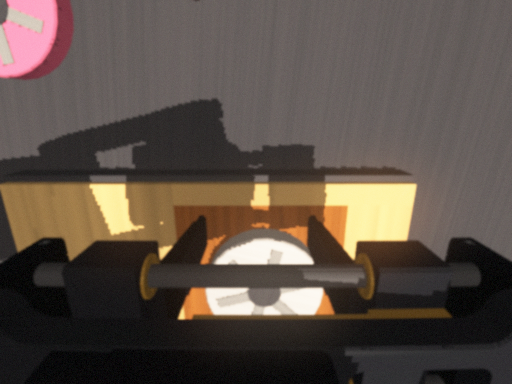

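The large disc's hub is at (263.5,292), as predicted. I'll align 3 mm, descend and push along the nest row.

Emit:
step_arm --steps "0.07 0 0.003 0.0275 0; 0.07 0 0 0.02 0; 0.07 0 0 0.0075 0; 0.07 -0.01 0 0 0; 0.07 -0.01 0 0 0; 0.07 -0.01 0 0 0; 0.07 -0.015 0 0 0; 0.07 -0.015 0 0 0; 0.07 -0.015 0 0 0; 0.07 -0.015 0 0 0; 0.07 -0.015 0 0 0; 0.07 -0.015 0 0 0; 0.07 -0.015 0 0 0; 0.07 -0.015 0 0 0; 0.07 -0.015 0 0 0; 0.07 -0.015 0 0 0; 0.07 -0.015 0 0 0; 0.07 -0.015 0 0 0; 0.07 -0.01 0 0 0; 0.07 0 0 0 0"

```text
t: 19.7
tcp_pos: [0.6254, 0.061, 0.0644]
tcp_rot: [0.674, 0.739, -0.0, 0.001]
force: [1.6, 0.5, 0.3]
finger_gap: 0.736
grasp_force: 0.4
```

Run:
```python
from h import *
from scipy.spatial.transform import Rotation as Ro
s=robot.read_state()
print(s["t"],s["tcp_pos"],s["force"],s["finger_gap"])
R=Ro.from_quat(s["tcp_rot"]).as_matrix();h=-R[:,0];print("heading",np.arctan2(h[1],h[0]))
d=np.array([.641,-.1163,0])-np.array(s["tcp_pos"]);print((R.T@d)[:2])
im=robot.capture("top")[:,:,::-1];im2=robot.capture("scene")[:,:,::-1]
a=cv2.resize(im[100:260,140:360],(550,400));cv2.imwrite("pics/t3.png",a);cv2.imwrite("pics/s3.png",im2)
```

```text
19.7 [0.62536463 0.06103979 0.06440632] [1.60357167 0.47097561 0.33143821] 0.7364117902153301
heading -1.4781222069860198
[-0.17793252 -0.00089629]
```

Emit:
step_arm --steps "0.07 -0.01 -0.001 0 0; 0.07 -0.015 0 0 0; 0.07 -0.015 0 0 0; 0.07 -0.015 0 0 0; 0.07 -0.015 0 0 0; 0.07 -0.015 0 0 0; 0.07 -0.01 0 0 0; 0.07 -0.008 0 0 0; 0.07 -0.006 0 0 0; 0.07 -0.005 0 0 0; 0.07 -0.004 0 0 0; 0.07 -0.003 0 0 0; 0.07 0 0 0 0; 0.07 0 0 0 0; 0.07 0 0 0 0"

```text
t: 21.3
tcp_pos: [0.635, -0.0574, 0.0635]
tcp_rot: [0.673, 0.74, -0.0, -0.0]
force: [0.8, 0.6, -1.2]
finger_gap: 0.737
grasp_force: 0.0
```

Run:
```python
from h import *
from scipy.spatial.transform import Rotation as Ro
s=robot.read_state();P=robot.camera_params("wrist");im=robot.capture("wrist")[:,:,::-1]
print(s["t"],s["tcp_pos"],s["force"],s["finger_gap"])
R=Ro.from_quat(s["tcp_rot"]).as_matrix()
d=np.array([.641,-.1163,0])-np.array(s["tcp_pos"]);print((R.T@d)[:2])
a=im;b=robot.capture("top")[120:240,220:340,::-1];b=cv2.resize(b,(384,384),interpolation=cv2.INTER_CUBIC)
cv2.imwrite("pics/c4.png",cv2.resize(np.hstack([a,b]),(798,342)))
print([proj("wrist",(.641,-.1163,z),P) for z in(.034,.058)])
```

```text
21.3 [ 0.63503167 -0.05741186  0.06351252] [ 0.81625843  0.60821161 -1.2408267 ] 0.7370203508279747
[-0.05916441  0.00044249]
[array([257.1, 297.7]), array([257.1, 320.6])]
```

View pics/c4.png

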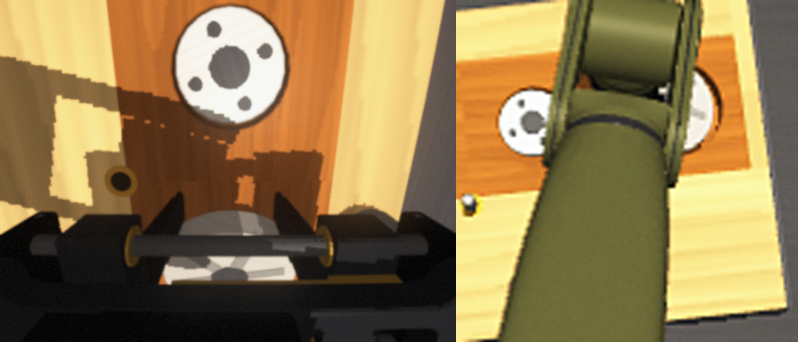

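The wrist half shows the large hub at raw (258,309). That puts it still about 8 mm short of centre, probably tilted or on the rim. I'll keep pushing gently.

Emit:
step_arm --steps "0.07 -0.003 0 0 0; 0.07 -0.003 0 0 0; 0.07 -0.002 0 0 0; 0.07 0 0 0 0; 0.07 0 0 0 0"

```text
t: 21.9
tcp_pos: [0.6362, -0.0656, 0.0641]
tcp_rot: [0.673, 0.74, -0.0, 0.0]
force: [-0.1, -0.1, -0.4]
finger_gap: 0.739
grasp_force: 0.0
```

```bash
cat > hub.py <<'E'
from h import *
from scipy.spatial.transform import Rotation as Ro
s=robot.read_state();P=robot.camera_params("wrist");im=robot.capture("wrist")[:,:,::-1]
print(s["t"],s["tcp_pos"],s["force"])
R=Ro.from_quat(s["tcp_rot"]).as_matrix()
print((R.T@(np.array([.641,-.1163,0])-np.array(s["tcp_pos"])))[:2])
p=[proj("wrist",(.641,-.1163,z),P) for z in(.034,.058)];print(p)
g=cv2.GaussianBlur(cv2.cvtColor(im,cv2.COLOR_BGR2GRAY),(3,3),0)
x=int(p[0][0]);print("col",x,[int(v) for v in g[225:345:3,x]])
y=int(p[0][1]);print("row",y,[int(v) for v in g[y,150:370:5]])
E
python3 hub.py
```

```text
21.9 [ 0.63616903 -0.06559301  0.06409853] [-0.07045121 -0.13892866 -0.38383219]
[-5.09084454e-02  4.88771341e-05]
[array([256.6, 288.2]), array([256.6, 310.3])]
col 256 [101, 112, 113, 112, 115, 113, 112, 112, 114, 113, 129, 215, 233, 139, 46, 47, 51, 53, 55, 53, 53, 72, 90, 90, 91, 92, 94, 156, 211, 224, 122, 56, 35, 34, 34, 32, 32, 28, 26, 28]
row 288 [45, 42, 25, 22, 24, 26, 27, 31, 87, 175, 172, 172, 174, 169, 135, 126, 115, 128, 73, 72, 72, 72, 74, 71, 74, 85, 130, 131, 140, 159, 178, 185, 182, 182, 183, 48, 34, 31, 28, 29, 28, 28, 49, 48]
```

Emit:
step_arm --steps "0.07 0.01 0 0 0; 0.07 0 0 -0.03 0; 0.07 0 0 -0.04 0; 0.07 0.03 0.02 -0.04 0; 0.07 0.03 0.03 -0.03 0; 0.07 0.03 0.04 0 0; 0.07 0.03 0.04 0 0; 0.07 0.03 0.04 0 0; 0.07 0.03 0.04 0 0; 0.07 0.03 0.04 0 0; 0.07 0.03 0.04 0 0; 0.07 0 0 0 0; 0.07 0 0 0 0"

```text
t: 23.25
tcp_pos: [0.8986, 0.209, 0.1963]
tcp_rot: [0.672, 0.74, -0.002, -0.001]
force: [-0.8, -0.7, 0.7]
finger_gap: 0.738
grasp_force: 0.0
```

```bash
cat > chk.py <<'E'
from h import *
s=robot.read_state();print(s["t"],s["tcp_pos"],s["force"])
N={"nS":(.6265,.0425,38),"nM":(.611,.2018,46),"nL":(.641,-.1163,54)}
for cam in ("top","scene"):
  P=robot.camera_params(cam);im=robot.capture(cam)[:,:,::-1];cv2.imwrite(f"pics/fin_{cam}.png",im)
  g=cv2.cvtColor(im,cv2.COLOR_BGR2HSV);m=((g[:,:,1]<70)&(g[:,:,2]>100)).astype(np.uint8)
  for k,(x,y,r) in N.items():
    c=proj(cam,(x,y,.034),P);w=np.zeros_like(m)
    poly=np.array([proj(cam,(x+1.25*r/1e3*np.cos(a),y+1.25*r/1e3*np.sin(a),.034),P) for a in np.linspace(0,6.28,40)])
    cv2.fillPoly(w,[poly.astype(int)],1)
    q=m&w;ct,_=cv2.findContours(q,cv2.RETR_EXTERNAL,cv2.CHAIN_APPROX_NONE);ct=max(ct,key=len)
    pts=np.array([onz(cam,*p[0],.034,P)[:2] for p in cv2.convexHull(ct)])
    (ex,ey),(d1,d2),_=cv2.fitEllipse((pts*1e4).astype(np.float32))
    print(cam,k,"d",np.round([ex/10-x*1e3,ey/10-y*1e3],1),"axes",round(d1/10,1),round(d2/10,1),"nominal",2*r)
E
python3 chk.py
```

```text
23.25 [0.89860499 0.20900714 0.19628059] [-0.79641237 -0.73196468  0.67733403]
top nS d [-0.8 -0.7] axes 75.7 76.4 nominal 76Traceback (most recent call last):
  File "chk.py", line 11, in <module>
    q=m&w;ct,_=cv2.findContours(q,cv2.RETR_EXTERNAL,cv2.CHAIN_APPROX_NONE);ct=max(ct,key=len)
                                                                              ~~~^^^^^^^^^^^^
ValueError: max() iterable argument is empty
```

Emit:
step_arm --steps "0.07 0.014 -0.036 0 0; 0.07 0.014 -0.036 0 0; 0.07 0.014 -0.036 0 0; 0.07 0.014 -0.036 0 0; 0.07 0.014 -0.036 0 0; 0.07 0.014 -0.036 0 0; 0.07 0.014 -0.036 0 0; 0.07 0.014 -0.036 0 0; 0.07 0.014 -0.036 0 0; 0.07 0.014 -0.036 0 0; 0.07 0.014 -0.036 0 0; 0.07 0.014 -0.036 0 0; 0.07 0.014 -0.036 0 0; 0.07 0.014 -0.036 0 0; 0.07 0.014 -0.036 0 0; 0.07 0 0 0 0; 0.07 0 0 0 0"

```text
t: 25.0
tcp_pos: [0.3412, 0.3649, 0.2013]
tcp_rot: [0.673, 0.74, 0.002, 0.0]
force: [-0.1, 0.3, -0.2]
finger_gap: 0.739
grasp_force: 0.0
```

```bash
python3 chk.py
```

```text
25.0 [0.34119396 0.36485087 0.20126572] [-0.08584446  0.28440189 -0.17954933]
top nS d [-0.8 -0.8] axes 75.7 76.1 nominal 76
top nM d [-0.4 -1.9] axes 91.8 92.8 nominal 92
top nL d [-0.2 -1.1] axes 107.4 107.8 nominal 108
scene nS d [-2.  -0.1] axes 77.6 79.0 nominal 76
scene nM d [-1.3 -0.4] axes 93.4 95.5 nominal 92
scene nL d [3.2 1.7] axes 107.9 125.2 nominal 108
```

Run:
```python
from h import *
P=robot.camera_params("scene");im=cv2.imread("pics/fin_scene.png")
g=cv2.cvtColor(im,cv2.COLOR_BGR2HSV);m=((g[:,:,1]<70)&(g[:,:,2]>100))
for k,x,y,R in(("nL",.641,-.1163,54),("nM",.611,.2018,46),("nS",.6265,.0425,38)):
  out=[]
  for a in range(0,360,20):
    rr=0
    for r in np.arange(20,75,.5):
      u,v=proj("scene",(x+r/1e3*np.cos(np.radians(a)),y+r/1e3*np.sin(np.radians(a)),.034),P)
      if m[int(round(v)),int(round(u))]: rr=r
    out.append(float(rr))
  print(k,out)
```

```text
nL [54.5, 74.5, 74.5, 54.5, 55.5, 55.0, 55.5, 54.5, 58.0, 56.0, 57.0, 57.0, 57.5, 57.0, 55.0, 54.5, 55.0, 53.5]
nM [46.5, 47.0, 47.0, 45.0, 45.0, 45.5, 48.5, 48.5, 50.0, 48.0, 49.0, 48.0, 49.0, 47.5, 47.0, 47.0, 47.5, 45.5]
nS [38.0, 38.5, 37.0, 38.0, 37.5, 39.5, 40.0, 41.5, 40.0, 43.0, 40.5, 42.0, 40.0, 39.0, 37.0, 38.0, 37.0, 39.0]
```

```bash
python3 -c "
from bench import robot
print(robot.finish_job())"
```

```text
the job is handed in; nothing more can be done
None
```

The job was handed in at about 25 s of the 72 s allowed: in the last camera measurements each pattern lies flat and flush in the recess of its own size, within about 2 mm of its centre, and the arm stands clear; no verdict was returned.

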